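# Set the seedling lamp's timer and switch the lamp on

## Task

The seedlings in the tray need twelve hours of light: with the lamp still off, pull the timer knob straight up until it clicks out, turn it clockwise to the twelve-hour mark (the longest mark, at the middle of its scale), and push it back down fully home. Then flip the lamp's toggle, the one nearer the timer knob, over its centre to the other side, and leave everything else, the fan's toggle and the things on the table included, as it is.

Things in the scene. Friction and masses are not known exactly. Their poses are not given: they have to be found in the camera images.
- console: control console, fixed: white box, 150 mm (its x) by 270 (its y) by 72 high, flat aluminium top; origin under its centre on the table, z up, +x to its back, away from the robot. On top at x 0: timer knob at y -75, lamp toggle at y +35, fan toggle at y +90; a pilot lens and a fuse cap under 8 mm high lie behind them. Joined to its left (y 145 to 412): seedling tray and lamp, 326 high: keep out
- knob_grip (a point): centre of the timer knob's grip, a black bar 42 mm long, 13 thick, 28 high (this point half-way up) on a round skirt 46 across whose top is 14 mm below this point. The frame's x runs along the bar to the end with the white pointer line, z up is the turning axis. 92 mm above the table with the knob home, 8 mm higher when out. Pinch it across its 13 mm
- twelve_mark (a point): the twelve-hour mark printed flat on the top plate, 14 mm long (the other twelve marks are 6 or 9 mm): this point is its middle, 36 mm from the knob's axis towards the console's back (+x)
- timer_pull (a joint): how far the timer knob is pulled out, m: 0 home (locked by lugs under its skirt: it cannot be turned), 0.008 fully out (free to turn). It clicks over centre at about 4 mm and stays in or out by itself; about 7 N up takes it out, about 6 N down pushes it home. It goes home only on a mark and finds it by itself if within about 0.12 rad
- timer_knob (a joint): angle of the timer knob, rad, growing clockwise seen from above, 0 to 4.71 (0 to 24 hours, a mark every 2 hours = 0.393 rad): 2.356 is the twelve-hour mark, where the pointer points along the console's +x. It starts on the mark for 6, 8 or 10 hours (1.18, 1.57 or 1.96, give or take 0.05 of play); out, it turns with under 0.05 N m
- lamp_toggle (a joint): lamp toggle, rad: 0 off, leaning 16 degrees to the console's front (-x); 0.56 on, leaning as far to the back (+x), against a rigid stop. Its centre is at 0.28; about 3.5 N at the tip starts it, less and less towards the centre, then it snaps across by itself and stays; let go before the centre, it falls back
- lamp_tip (a point): near the end of the lamp toggle's black bat (10 mm thick at its end, 6 mm at the neck; it ends 2 mm beyond this point). The bat pivots 34 mm below this point, 4 mm above the top plate, and swings in the console's x-z plane; it stands out of a bush 12 mm across and 9 mm high. Its end is about 110 mm above the table
- fan_toggle (a joint): fan toggle, same make, 55 mm to the left (+y) of the lamp toggle: 0 as found, on, leaning to the console's back; leave it
- fan_tip (a point): near the end of the fan toggle's bat, as for the lamp toggle
- clay_pot_mid (a point): bystander: empty terracotta pot, 82 mm across, 70 mm high, this point on its axis half-way up
- feed_bottle_mid (a point): bystander: white bottle of plant feed, 52 mm across, 120 mm high, this point on its axis half-way up
- sprayer_mid (a point): bystander: clear hand sprayer with a white head, 70 mm across, 185 mm high, this point on its axis half-way up
- saucer: bystander: terracotta saucer, 110 mm across, 16 mm high, origin under its centre
- trowel: bystander: hand trowel lying flat, 280 mm long along its x, origin on the table near its middle
- secateurs: bystander: closed secateurs lying flat, 180 mm long along their x, origin on the table near the pivot

How it is judged:
By the outcome, as a careful person would: the job done as asked, in the order asked, and still so for the second after the job is handed in, with the robot touching nothing.
It also fails if it takes over 54 s, if anything falls off the work surface, if the arm or the gripper's body presses on something with over 40 N, if the wrist force passes 120 N, or if a joint passes its speed limit or range.

## Robot

A 7-joint arm with a two-finger parallel gripper is mounted at the origin on the work surface. World frame = base frame: x ahead of the robot, y to its left, z up, the work surface at z = 0. Lengths are in m, angles in rad, forces in N, time in s.
With the tool pointing down it reaches from about 0.425 to 0.925 m from the base axis. Payload 6.8 kg.
Tool frame: the origin (TCP) lies midway between the tips of the shut fingers; the grasp point (between the pads) lies 19 mm behind it; z points along the fingers, y is the line along which they close (so a half turn about z gives the same grasp; the last joint's range is limited). The gripper opens to 85 mm and grips with 20 to 120 N. Pads are 22 mm wide; open, the fingers measure 114 mm over their backs; the gripper's body (76 mm by 85 mm) begins 54 mm behind the grasp point. The pads swing forward as they close: fully open they stand 13 mm farther back than shut.
Start: joints at [-1.244, 0.477, 0.022, 1.555, -0.011, 1.109, -0.083], TCP at [0.284, 0.612, 0.231] pointing down, gripper open.
Joint ranges: [-2.96, 2.96], [-0.34, 2.1], [-1.41, 1.46], [0.24, 2.44], [-1.37, 4.51], [0.17, 1.92], [-2.96, 2.96]. Speed limits (rad/s): [2.39, 2.39, 3.14, 3.14, 3.14, 3.14, 3.14].

## Interface

Orientations are given as a unit quaternion [w, x, y, z].
In Python, from station import bot gives the robot as it stands.
- The arm moves only by the tool jog_arm, never from a script. Its argument "rows" is a list of rows, each an object of numbers: "fingers": the finger opening in mm, from 0 to 85.4; "x", "y", "z": the shift along the tool's x, y, z in mm; "ax", "ay", "az": the turn, a rotation vector about the tool's x, y, z in degrees. A call has exactly 8 rows; each row shifts and turns the commanded pose from where the row before left it, along the tool's axes as they then stand; what a row does not reach is not made up. A row lasts 1/10 s, in which the tool goes at most 50 mm and 8.59 degrees, less where a joint would pass 70% of its speed; a pose out of reach is approached as far as the arm can. A call with a gripper value outside its range is refused whole. The fingers move at their own pace and stop on an object; "force" is the grip in N (left out, the last holds). Time passes only in rows, so rows that do not move let the fingers close, or fill a call up. It gives the time, the measured TCP pose, the force, the opening and the grip force at its end, in the units of the state.
- bot.get_obs(): the state, without advancing time (a new reading comes with each control period).
- bot.read_camera(name): name is "side" or "top"; returns a dict with "pixels" (480x640x3 uint8, red, green, blue), "vertical_fov" (degrees; the focal length in pixels is half the picture's height over the tangent of half this angle, whatever the lens; pixels are square), "cx", "cy" (the principal point, pixels), "world_from_camera" (4x4, takes a point from camera to world coordinates). Camera axes: x right, y down, z forward; pixel columns grow to the right and rows downward; lengths in m; the calibration is good to about 2 mm. A picture is of the moment at which its call begins. There is no depth.
- bot.hand_in(): hands the job in; it is judged then, once.
The state is a dict: "t": time; "q": joint angles; "joint_vel": joint speeds; "joint_torque": joint torques, N m; "eef_pos": TCP position; "tool_rot": TCP orientation; "contact_force": force on the tool from outside, world axes, zero at the start; "torque": the same for the moment, N m; "gripper_width": opening from 0.0 (shut) to 1.0 (fully open); "grasp_force": force on a finger pad.
Only numpy, scipy, OpenCV 4.12 (cv2) and the standard library are available. Lean on these libraries where they do the work, as an engineer would, in place of code of your own. Each camera call takes 0.05 s, during which the arm holds its last target. There are 200 camera calls.

## Working session

There is one attempt and no reset: what is moved stays moved. The work goes in short steps, Python scripts to look and compute and a tool call to move; the robot and the scene stay as the last step left them, time stands still between calls to the robot, and variables do not carry over. Pictures are saved under pics/ and viewed, at most 10 in all, crops included, and the job is handed in when it is done.

Besides the shell and the picture viewer there is one more tool, called as name(argument=value, ...), one argument or row to a line, values as JSON. jog_arm: Moves the arm, as the interface text tells. Its arguments: {"type":"object","properties":{"rows":{"type":"array","items":{"type":"object","properties":{"fingers":{"type":"number"},"x":{"type":"number"},"y":{"type":"number"},"z":{"type":"number"},"ax":{"type":"number"},"ay":{"type":"number"},"az":{"type":"number"}}}},"force":{"type":"number"}},"required":["rows"]}

```bash
ls; mkdir -p pics; python3 - <<'E'
from station import bot
import cv2,numpy as np
for n in("side","top"):
    c=bot.read_camera(n); cv2.imwrite(f"pics/{n}0.png",c["pixels"][:,:,::-1])
    np.savez(f"{n}0.npz",**c); print(n,c["vertical_fov"],c["cx"],c["cy"],np.round(c["world_from_camera"],3).tolist())
o=bot.get_obs();print(o)
E
```

```text
pics
side 46.677555057134896 316.55861282759275 234.7363348066015 [[0.973, -0.165, 0.16, 0.343], [-0.229, -0.641, 0.733, -0.869], [-0.018, -0.75, -0.661, 0.802], [0.0, 0.0, 0.0, 1.0]]
top 55.53345252575009 320.34114355642237 244.03194433976168 [[-0.029, -0.998, 0.059, 0.474], [-0.999, 0.028, -0.021, -0.088], [0.019, -0.06, -0.998, 0.866], [0.0, 0.0, 0.0, 1.0]]
{'t': 0.1, 'q': array([-1.24407219,  0.47774125,  0.02239393,  1.55635803, -0.01151668,
        1.10928956, -0.08306255]), 'joint_vel': array([ 3.64920544e-04, -3.65729181e-03,  7.63403763e-05,  3.63554355e-04,
       -3.77197616e-05,  1.93395226e-03, -1.19939840e-04]), 'joint_torque': array([ 4.89112252e-03, -5.97755671e+01,  1.61414500e+00, -2.81952095e+01,
        1.29016803e-02,  5.14056665e-03,  2.18862262e-07]), 'eef_pos': array([0.28415381, 0.61168593, 0.23040566]), 'tool_rot': array([-1.15503448e-04,  2.15701104e-01,  9.76459082e-01, -8.25638248e-04]), 'contact_force': array([ 0.11290547,  0.11696942, -0.03634823]), 'torque': array([0.02113097, 0.01575398, 0.05539017]), 'grasp_force': 0.0, 'gripper_width': 1.0003890935266901}
```

View pics/side0.png

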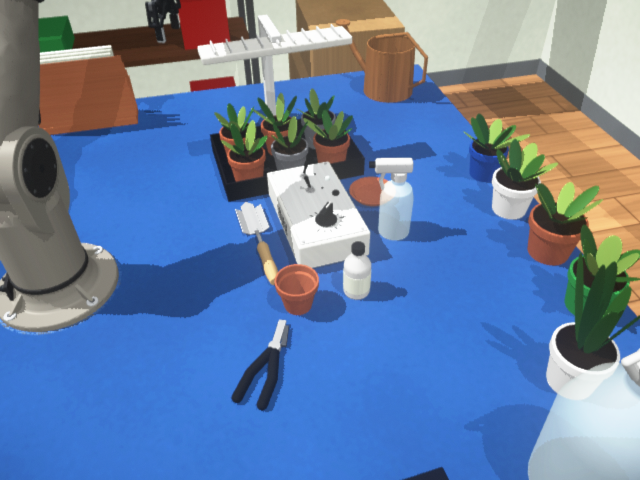

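View pics/top0.png

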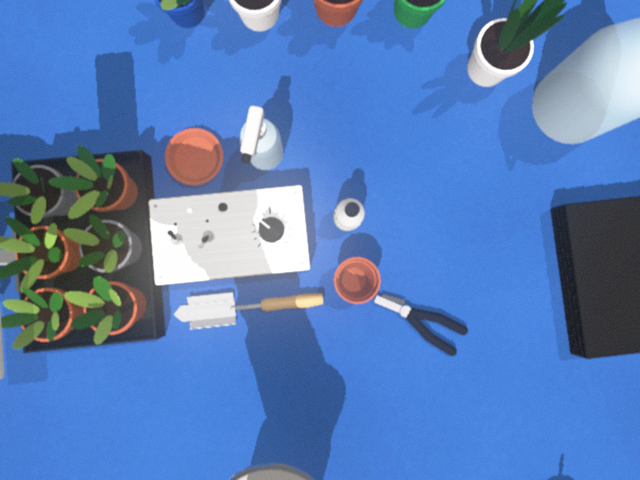

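The side view shows the console near (315,215), with the knob at about (327,212) and the toggles at about (308,178). In the top view the console's top spans (149,200) to (310,271), with the knob at about (271,230) and the toggles at (173,235) and (207,238). The bottle (350,215), sprayer (262,145) and pot (357,280) stand around it. I'll zoom in next.

```bash
cat > h.py <<'E'
import numpy as np,cv2
def load(n): return dict(np.load(n+".npz"))
def ray(c,u,v):
    f=240/np.tan(np.radians(float(c["vertical_fov"])/2)); T=c["world_from_camera"]
    d=T[:3,:3]@np.array([(u-c["cx"])/f,(v-c["cy"])/f,1.]); return T[:3,3],d/np.linalg.norm(d)
def onz(c,u,v,z):
    o,d=ray(c,u,v); return o+d*(z-o[2])/d[2]
def tri(c1,p1,c2,p2):
    A=[];b=[]
    L=[ray(c1,*p1),ray(c2,*p2)]
    for o,d in L: P=np.eye(3)-np.outer(d,d);A.append(P);b.append(P@o)
    X=np.linalg.lstsq(np.vstack(A),np.hstack(b),rcond=None)[0]
    return X,[round(1000*float(np.linalg.norm((np.eye(3)-np.outer(d,d))@(X-o))),1) for o,d in L]
def proj(c,X):
    f=240/np.tan(np.radians(float(c["vertical_fov"])/2)); T=c["world_from_camera"]
    p=T[:3,:3].T@(np.asarray(X)-T[:3,3]); return f*p[0]/p[2]+c["cx"],f*p[1]/p[2]+c["cy"]
E
python3 - <<'E'
from h import *
t=load("top0");s=load("side0")
a=t["pixels"][180:290,145:315,::-1];cv2.imwrite("pics/tc.png",cv2.resize(a,None,fx=4.7,fy=4.7,interpolation=2))
a=s["pixels"][155:265,260:375,::-1];cv2.imwrite("pics/sc.png",cv2.resize(a,None,fx=5,fy=5,interpolation=2))
hsv=cv2.cvtColor(t["pixels"],cv2.COLOR_RGB2HSV)
m=((hsv[...,1]<60)&(hsv[...,2]>120)).astype(np.uint8)
m[:,:140]=0;m[:182]=0;m[300:]=0;m[:,325:]=0
m=cv2.morphologyEx(m,cv2.MORPH_CLOSE,np.ones((15,15)));
cs,_=cv2.findContours(m,0,2);k=max(cs,key=cv2.contourArea);r=cv2.minAreaRect(k);print(r)
bp=cv2.boxPoints(r)
P=np.array([onz(t,*p,.072) for p in bp]);print(bp.round(1),P.round(4),np.linalg.norm(np.diff(P,axis=0),axis=1))
E
```

```text
((228.5, 240.5), (117.0, 161.0), 90.0)
[[148. 182.]
 [309. 182.]
 [309. 299.]
 [148. 299.]] [[ 0.6378  0.1928  0.072 ]
 [ 0.6306 -0.0881  0.072 ]
 [ 0.4261 -0.0824  0.072 ]
 [ 0.4346  0.1942  0.072 ]] [0.28098555 0.2045565  0.27671184]
```

View pics/tc.png

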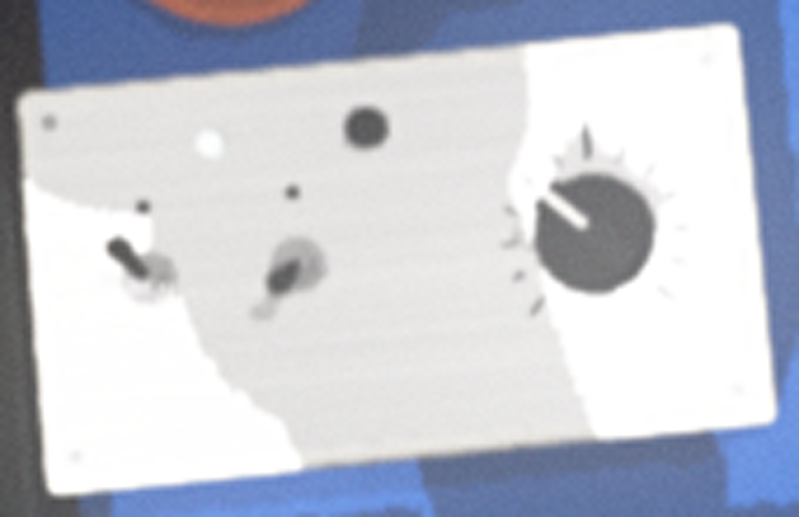

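View pics/sc.png

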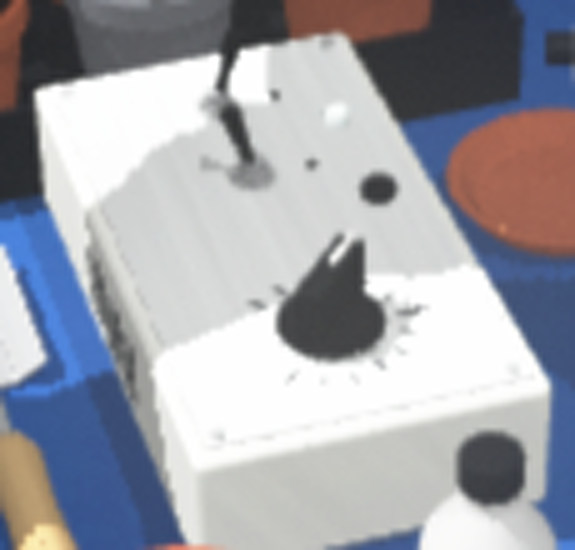

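The top crop shows the knob skirt centred at (594,233), with its pointer line running (585,225) to (545,190). The long twelve mark is at (587,142), the lamp tip at about (277,282) and the fan tip at (117,247). The side crop shows the twelve mark at (412,312), the lamp tip at about (226,103), the fan tip at (231,45) and the end of the pointer at about (350,240).

```bash
python3 - <<'E'
from h import *
t=load("top0");s=load("side0")
T=lambda x,y:(145+(x+.5)/4.7-.5,180+(y+.5)/4.7-.5)
S=lambda x,y:(260+(x+.5)/5-.5,155+(y+.5)/5-.5)
C=[T(*p) for p in[(20,95),(738,25),(775,420),(52,493)]]
CS=[S(*p) for p in[(38,90),(345,36),(547,385),(200,468)]]
P=np.array([onz(t,*p,.072) for p in C]);print("corners",P.round(4),np.linalg.norm(np.diff(P,axis=0),axis=1).round(4))
# side corners: order BL=(front-left?) 
for i,j in((0,1),(1,2),(2,3),(3,0)):
    print("tri",[np.round(q,4) if k==0 else q for k,q in enumerate(tri(t,C[i],s,CS[j]))])
ctr=P.mean(0);ex=(P[0]+P[1]-P[2]-P[3])[:2];yaw=np.arctan2(ex[1],ex[0]);print("ctr",ctr,"yaw",np.degrees(yaw))
ey=(P[0]+P[3]-P[1]-P[2])[:2];print("yaw from y",np.degrees(np.arctan2(-ey[0],ey[1])))
R=np.array([[np.cos(yaw),-np.sin(yaw)],[np.sin(yaw),np.cos(yaw)]])
W=lambda x,y,z:np.r_[R@[x,y]+ctr[:2],z]
loc=lambda p:(R.T@(p[:2]-ctr[:2])*1000).round(1)
k=onz(t,*T(594,233),.078);print("knob",k,loc(k),"expected",W(0,-.075,.092))
a,b=onz(t,*T(585,225),.106),onz(t,*T(545,190),.106);print("pointer dir local deg",np.degrees(np.arctan2(*(R.T@(b-a)[:2])[::-1])),loc(a),loc(b))
for n,p,q in(("12",(587,142),(412,312)),("lamp",(277,282),(226,103)),("fan",(117,247),(231,45)),("ptr",(545,190),(347,242))):
    X,e=tri(t,T(*p),s,S(*q));print(n,X.round(4),e,loc(X))
print("lamp top@.106",loc(onz(t,*T(277,282),.106)))
th=np.radians(16)
print("exp lamp",W(-.034*np.sin(th),.035,.076+.034*np.cos(th)))
from h import proj
# bystanders
for n,p,z in(("bottle cap",(352,209),.12),("sprayer",(255,133),.18),("pot",(357,279),.07)):print(n,onz(t,*p,z),loc(onz(t,*p,z)))
E
```

```text
corners [[ 0.6064  0.1915  0.072 ]
 [ 0.6257 -0.075   0.072 ]
 [ 0.478  -0.0847  0.072 ]
 [ 0.459   0.1809  0.072 ]] [0.2672 0.1481 0.2663]
tri [array([0.6077, 0.1936, 0.066 ]), [0.3, 0.3]]
tri [array([ 0.6246, -0.0748,  0.0715]), [1.2, 1.2]]
tri [array([ 0.4788, -0.0848,  0.0685]), [0.8, 0.8]]
tri [array([0.4595, 0.1815, 0.0698]), [0.5, 0.5]]
ctr [0.54227303 0.05316245 0.072     ] yaw 3.9378072915352047
yaw from y 4.117299935904357
knob [ 0.54862637 -0.02005982  0.078     ] [  1.3 -73.5] expected [ 0.54742355 -0.02166049  0.092     ]
pointer dir local deg 43.250883986177215 [  1.6 -72.8] [ 15.4 -59.8]
12 [ 0.5832 -0.0177  0.0719] [0.1, 0.1] [ 35.9 -73.5]
lamp [0.5301 0.0881 0.1139] [0.9, 0.9] [-9.7 35.7]
fan [0.545  0.1472 0.1023] [1.0, 1.0] [ 9.2 93.6]
ptr [ 0.5605 -0.0049  0.1035] [1.6, 1.6] [ 14.2 -59.2]
lamp top@.106 [-8.1 37.3]
exp lamp [0.5305199  0.08743624 0.1086829 ]
bottle cap [ 0.57433505 -0.15770125  0.12      ] [  17.5 -212.6]
sprayer [ 0.68676998 -0.00790847  0.18      ] [140.  -70.8]
pot [ 0.45810014 -0.16697843  0.07      ] [ -99.1 -213.8]
```

```bash
cat > plan.py <<'E'
# usage: plan.py n x y z yaw  -> n rows from current pose to target (tool down, tool-y heading yaw deg)
import sys,numpy as np
from scipy.spatial.transform import Rotation as R
from station import bot
n=int(sys.argv[1]);tgt=np.array(sys.argv[2:5],float);yaw=float(sys.argv[5])
o=bot.get_obs();q=o["tool_rot"];r=R.from_quat(np.r_[q[1:],q[0]]);p=np.array(o["eef_pos"])
y=r.as_matrix()[:,1];print("t",o["t"],"pos",p.round(4),"tool-y yaw",np.degrees(np.arctan2(y[1],y[0])).round(2),"q",np.round(o["q"],2),"F",np.round(o["contact_force"],1),"w",round(o["gripper_width"],3),"gf",o["grasp_force"])
a=np.radians(yaw);Y=np.array([np.cos(a),np.sin(a),0]);Z=np.array([0,0,-1.]);G=R.from_matrix(np.c_[np.cross(Y,Z),Y,Z])
for k in range(n,0,-1):
    d=np.round(r.inv().apply(tgt-p)*1000/k);w=np.round(np.degrees((r.inv()*G).as_rotvec())/k,1)
    print(k,d.astype(int),w)
    p=p+r.apply(d/1000);r=r*R.from_rotvec(np.radians(w))
E
python3 plan.py 4 .284 .612 .41 32; echo; python3 - <<'E'
from h import *
t=load("top0");s=load("side0")
for p in((25,350),(165,335),(150,152)):print(onz(t,*p,.03))
E
```

```text
t 0.1 pos [0.2842 0.6117 0.2304] tool-y yaw 65.09 q [-1.24  0.48  0.02  1.56 -0.01  1.11 -0.08] F [ 0.1  0.1 -0. ] w 1.0 gf 0.0
4 [  0   0 -45] [-0.   0.   8.3]
3 [  0   0 -45] [-0.   0.   8.3]
2 [  0   0 -45] [-0.   0.   8.2]
1 [  0   0 -45] [-0.1  0.1  8.3]

[0.34840123 0.4281394  0.03      ]
[0.36699351 0.17913556 0.03      ]
[0.70229667 0.20359684 0.03      ]
```

jog_arm(
  rows=[
    {"z": -45, "az": 8.3},
    {"z": -45, "az": 8.3},
    {"z": -45, "az": 8.3},
    {"z": -45, "az": 8.3},
    {"az": 8.3},
    {"az": 8.3},
    {"az": 8.3},
    {"az": 8.3},
  ],
)

```text
invalid input
```

```bash
python3 plan.py 16 .548 -.021 .38 -41.5
```

```text
t 0.1 pos [0.2842 0.6117 0.2304] tool-y yaw 65.09 q [-1.24  0.48  0.02  1.56 -0.01  1.11 -0.08] F [ 0.1  0.1 -0. ] w 1.0 gf 0.0
16 [-32 -29  -9] [-0.   0.   6.7]
15 [-35 -25  -9] [-0.   0.   6.7]
14 [-37 -21  -9] [-0.   0.   6.7]
13 [-40 -16  -9] [-0.   0.   6.7]
12 [-41 -12  -9] [-0.   0.   6.6]
11 [-42  -7  -9] [-0.   0.   6.7]
10 [-43  -2  -9] [-0.   0.   6.6]
9 [-43   3 -10] [-0.   0.   6.7]
8 [-42   8  -9] [-0.   0.   6.6]
7 [-41  13 -10] [-0.   0.   6.7]
6 [-39  18  -9] [0.  0.  6.6]
5 [-37  22 -10] [0.  0.  6.7]
4 [-34  26  -9] [0.  0.  6.6]
3 [-30  30 -10] [0.  0.  6.7]
2 [-27  33  -9] [0.  0.  6.6]
1 [-23  36 -10] [0.  0.1 6.7]
```

jog_arm(
  rows=[
    {"fingers": 85, "x": 0, "y": 0, "z": -45, "ax": 0, "ay": 0, "az": 8.3},
    {"fingers": 85, "x": 0, "y": 0, "z": -45, "ax": 0, "ay": 0, "az": 8.3},
    {"fingers": 85, "x": 0, "y": 0, "z": -45, "ax": 0, "ay": 0, "az": 8.3},
    {"fingers": 85, "x": 0, "y": 0, "z": -45, "ax": 0, "ay": 0, "az": 8.3},
    {"fingers": 85, "x": 0, "y": 0, "z": 0, "ax": 0, "ay": 0, "az": 8.3},
    {"fingers": 85, "x": 0, "y": 0, "z": 0, "ax": 0, "ay": 0, "az": 8.3},
    {"fingers": 85, "x": 0, "y": 0, "z": 0, "ax": 0, "ay": 0, "az": 8.3},
    {"fingers": 85, "x": 0, "y": 0, "z": 0, "ax": 0, "ay": 0, "az": 8.3},
  ],
  force=40,
)

```text
t: 0.9
eef_pos: [0.2842, 0.612, 0.4108]
tool_rot: [0.0, 0.717, 0.697, -0.0]
contact_force: [-1.1, 0.8, -0.4]
gripper_width: 0.994
grasp_force: 0.0
```

```bash
python3 plan.py 16 .548 -.021 .38 -41.5
```

```text
t 0.9 pos [0.2842 0.612  0.4108] tool-y yaw -1.65 q [-1.4   0.39  0.26  1.31 -0.1   1.46 -1.18] F [-1.1  0.8 -0.4] w 0.994 gf 0.0
16 [-39  18   2] [-0.   0.   2.5]
15 [-38  19   2] [-0.   0.   2.5]
14 [-37  21   2] [-0.   0.   2.5]
13 [-36  23   2] [0.  0.  2.5]
12 [-36  24   2] [0.  0.  2.5]
11 [-34  26   2] [0.  0.  2.5]
10 [-33  27   2] [0.  0.  2.5]
9 [-32  29   2] [0.  0.  2.5]
8 [-31  30   2] [0.  0.  2.5]
7 [-29  31   2] [0.  0.  2.5]
6 [-28  32   2] [0.  0.  2.5]
5 [-27  34   2] [0.  0.  2.5]
4 [-25  35   2] [0.  0.  2.5]
3 [-24  36   2] [0.  0.  2.4]
2 [-22  37   2] [0.  0.  2.5]
1 [-21  37   1] [0.  0.1 2.4]
```

jog_arm(
  rows=[
    {"fingers": 85, "x": -39, "y": 18, "z": 0, "ax": 0, "ay": 0, "az": 2.5},
    {"fingers": 85, "x": -38, "y": 19, "z": 0, "ax": 0, "ay": 0, "az": 2.5},
    {"fingers": 85, "x": -37, "y": 21, "z": 0, "ax": 0, "ay": 0, "az": 2.5},
    {"fingers": 85, "x": -36, "y": 23, "z": 0, "ax": 0, "ay": 0, "az": 2.5},
    {"fingers": 85, "x": -36, "y": 24, "z": 0, "ax": 0, "ay": 0, "az": 2.5},
    {"fingers": 85, "x": -34, "y": 26, "z": 0, "ax": 0, "ay": 0, "az": 2.5},
    {"fingers": 85, "x": -33, "y": 27, "z": 0, "ax": 0, "ay": 0, "az": 2.5},
    {"fingers": 85, "x": -32, "y": 29, "z": 0, "ax": 0, "ay": 0, "az": 2.5},
  ],
)

```text
t: 1.7
eef_pos: [0.4195, 0.2955, 0.411]
tool_rot: [-0.0, 0.826, 0.563, -0.0]
contact_force: [0.1, -0.7, -0.1]
gripper_width: 0.997
grasp_force: 0.0
```

```bash
python3 plan.py 8 .548 -.021 .38 -41.5
```

```text
t 1.7 pos [0.4195 0.2955 0.411 ] tool-y yaw -21.41 q [-1.15  0.07  0.45  1.7  -0.03  1.38 -1.07] F [ 0.1 -0.7 -0.1] w 0.997 gf 0.0
8 [-31  29   4] [-0.   0.   2.5]
7 [-30  31   4] [-0.   0.   2.5]
6 [-28  32   4] [-0.   0.   2.5]
5 [-27  33   4] [-0.   0.   2.5]
4 [-25  34   4] [-0.   0.   2.5]
3 [-24  36   4] [-0.   0.   2.5]
2 [-22  36   3] [-0.   0.   2.5]
1 [-21  38   4] [-0.   0.   2.6]
```

jog_arm(
  rows=[
    {"fingers": 85, "x": -31, "y": 29, "z": 0, "ax": 0, "ay": 0, "az": 2.5},
    {"fingers": 85, "x": -30, "y": 31, "z": 0, "ax": 0, "ay": 0, "az": 2.5},
    {"fingers": 85, "x": -28, "y": 32, "z": 0, "ax": 0, "ay": 0, "az": 2.5},
    {"fingers": 85, "x": -27, "y": 33, "z": 0, "ax": 0, "ay": 0, "az": 2.5},
    {"fingers": 85, "x": -25, "y": 34, "z": 0, "ax": 0, "ay": 0, "az": 2.5},
    {"fingers": 85, "x": -24, "y": 36, "z": 0, "ax": 0, "ay": 0, "az": 2.5},
    {"fingers": 85, "x": -22, "y": 36, "z": 0, "ax": 0, "ay": 0, "az": 2.5},
    {"fingers": 85, "x": -21, "y": 38, "z": 0, "ax": 0, "ay": 0, "az": 2.6},
  ],
)

```text
t: 2.5
eef_pos: [0.5486, -0.0206, 0.4112]
tool_rot: [-0.0, 0.912, 0.411, 0.0]
contact_force: [-0.5, 0.1, 0.3]
gripper_width: 0.996
grasp_force: 0.0
```

```bash
python3 plan.py 8 .548 -.0205 .15 -41.5
```

```text
t 2.5 pos [ 0.5486 -0.0206  0.4112] tool-y yaw -41.48 q [-0.74  0.16  0.78  1.64 -0.12  1.39 -0.67] F [-0.5  0.1  0.3] w 0.996 gf 0.0
8 [ 0  0 33] [-0. -0.  0.]
7 [ 0  0 33] [-0. -0.  0.]
6 [ 0  0 33] [-0. -0.  0.]
5 [ 0  0 32] [-0. -0.  0.]
4 [ 0  0 33] [-0. -0.  0.]
3 [ 0  0 32] [-0. -0.  0.]
2 [ 0  0 33] [-0. -0.  0.]
1 [ 0  0 32] [-0. -0.  0.]
```

```bash
python3 - <<'E'
from station import bot
import cv2,numpy as np
c=bot.read_camera("side");cv2.imwrite("pics/s1.png",c["pixels"][:,:,::-1])
E
```

```text
(no output)
```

View pics/s1.png

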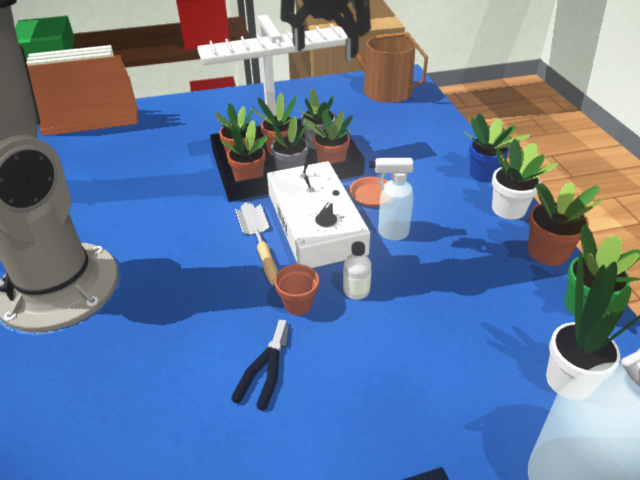

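The gripper (325,25) hangs over the console, and nothing is disturbed. I'll descend now.

jog_arm(
  rows=[
    {"fingers": 85, "x": 0, "y": 0, "z": 40, "ax": 0, "ay": 0, "az": 0},
    {"fingers": 85, "x": 0, "y": 0, "z": 40, "ax": 0, "ay": 0, "az": 0},
    {"fingers": 85, "x": 0, "y": 0, "z": 40, "ax": 0, "ay": 0, "az": 0},
    {"fingers": 85, "x": 0, "y": 0, "z": 40, "ax": 0, "ay": 0, "az": 0},
    {"fingers": 60, "x": 0, "y": 0, "z": 40, "ax": 0, "ay": 0, "az": 0},
    {"fingers": 50, "x": 0, "y": 0, "z": 40, "ax": 0, "ay": 0, "az": 0},
    {"fingers": 50, "x": 0, "y": 0, "z": 30, "ax": 0, "ay": 0, "az": 0},
    {"fingers": 50, "x": 0, "y": 0, "z": 10, "ax": 0, "ay": 0, "az": 0},
  ],
)

```text
t: 3.35
eef_pos: [0.546, -0.019, 0.1281]
tool_rot: [-0.001, 0.911, 0.411, -0.003]
contact_force: [-0.1, -0.7, 0.0]
gripper_width: 0.584
grasp_force: 0.0
```

```bash
python3 plan.py 4 .548 -.0205 .084 -41.5;python3 - <<'E'
from station import bot
from h import *
for n in("top","side"):
    c=bot.read_camera(n);np.savez(n+"1.npz",**c)
t=load("top1");s=load("side1")
u,v=map(int,proj(t,(.548,-.02,.1)));a=t["pixels"][v-45:v+45,u-60:u+60,::-1]
u,v=map(int,proj(s,(.548,-.02,.12)));b=s["pixels"][v-45:v+45,u-60:u+60,::-1]
cv2.imwrite("pics/c1.png",np.hstack([cv2.resize(z,(400,300),interpolation=2) for z in(a,b)]))
E
```

```text
t 3.35 pos [ 0.546  -0.019   0.1281] tool-y yaw -41.41 q [-0.58  0.46  0.65  1.99 -0.38  0.82 -0.44] F [-0.1 -0.7  0. ] w 0.584 gf 0.0
4 [ 0  1 11] [-0.1  0.1  0. ]
3 [ 0  1 11] [-0.   0.1  0. ]
2 [ 0  0 11] [-0.1  0.   0. ]
1 [ 0  1 11] [-0.   0.1  0.1]
```

View pics/c1.png

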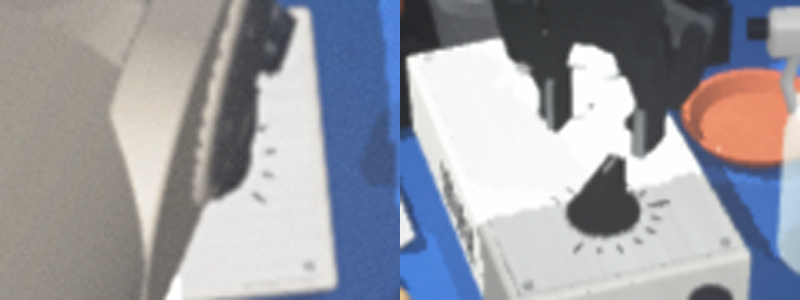

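In the side crop the fingers at (555,130) and (645,155) straddle the bar's line above the knob (605,200). The top view is blocked by the arm. I'll go down and close.

jog_arm(
  rows=[
    {"fingers": 50, "x": 0, "y": 1, "z": 11, "ax": 0, "ay": 0, "az": 0},
    {"fingers": 50, "x": 0, "y": 1, "z": 11, "ax": 0, "ay": 0, "az": 0},
    {"fingers": 50, "x": 0, "y": 0, "z": 11, "ax": 0, "ay": 0, "az": 0},
    {"fingers": 50, "x": 0, "y": 0, "z": 10, "ax": 0, "ay": 0, "az": 0},
    {"fingers": 40, "x": 0, "y": 0, "z": 0, "ax": 0, "ay": 0, "az": 0},
    {"fingers": 35, "x": 0, "y": 0, "z": 0, "ax": 0, "ay": 0, "az": 0},
    {"fingers": 30, "x": 0, "y": 0, "z": 0, "ax": 0, "ay": 0, "az": 0},
    {"fingers": 30, "x": 0, "y": 0, "z": 0, "ax": 0, "ay": 0, "az": 0},
  ],
)

```text
t: 4.25
eef_pos: [0.5503, -0.0205, 0.0887]
tool_rot: [0.0, 0.911, 0.411, 0.0]
contact_force: [-0.2, 0.6, -0.0]
gripper_width: 0.354
grasp_force: 0.0
```

```bash
python3 plan.py 1 .548 -.0205 .084 -41.5
```

```text
t 4.25 pos [ 0.5503 -0.0205  0.0887] tool-y yaw -41.41 q [-0.54  0.53  0.6   2.01 -0.44  0.74 -0.39] F [-0.2  0.6 -0. ] w 0.354 gf 0.0
1 [-2 -2  5] [ 0.  -0.   0.1]
```

jog_arm(
  rows=[
    {"fingers": 30, "x": -2, "y": -2, "z": 4, "ax": 0, "ay": 0, "az": 0},
    {"fingers": 10, "x": 0, "y": 0, "z": 0, "ax": 0, "ay": 0, "az": 0},
    {"fingers": 5, "x": 0, "y": 0, "z": 0, "ax": 0, "ay": 0, "az": 0},
    {"fingers": 5, "x": 0, "y": 0, "z": 0, "ax": 0, "ay": 0, "az": 0},
    {"fingers": 5, "x": 0, "y": 0, "z": 0, "ax": 0, "ay": 0, "az": 0},
    {"fingers": 5, "x": 0, "y": 0, "z": 0, "ax": 0, "ay": 0, "az": 0},
    {"fingers": 5, "x": 0, "y": 0, "z": 0, "ax": 0, "ay": 0, "az": 0},
    {"fingers": 5, "x": 0, "y": 0, "z": 0, "ax": 0, "ay": 0, "az": 0},
  ],
  force=40,
)

```text
t: 5.05
eef_pos: [0.5465, -0.0205, 0.0841]
tool_rot: [-0.0, 0.911, 0.411, -0.001]
contact_force: [-4.5, 1.0, 1.6]
gripper_width: 0.144
grasp_force: 42.3
```

```bash
python3 plan.py 1 .548 -.0205 .084 -41.5;python3 -c "
from station import bot
print(bot.get_obs()['torque'])"
```

```text
t 5.05 pos [ 0.5465 -0.0205  0.0841] tool-y yaw -41.41 q [-0.54  0.53  0.6   2.01 -0.44  0.73 -0.39] F [-4.5  1.   1.6] w 0.144 gf 42.252434492111206
1 [1 1 0] [-0.1  0.   0.1]
[ 0.2326958   0.94412917 -0.04406781]
```

jog_arm(
  rows=[
    {"fingers": 5, "x": 0, "y": 0, "z": -2, "ax": 0, "ay": 0, "az": 0},
    {"fingers": 5, "x": 0, "y": 0, "z": -2, "ax": 0, "ay": 0, "az": 0},
    {"fingers": 5, "x": 0, "y": 0, "z": -2, "ax": 0, "ay": 0, "az": 0},
    {"fingers": 5, "x": 0, "y": 0, "z": -1, "ax": 0, "ay": 0, "az": 0},
    {"fingers": 5, "x": 0, "y": 0, "z": -1, "ax": 0, "ay": 0, "az": 0},
    {"fingers": 5, "x": 0, "y": 0, "z": 0, "ax": 0, "ay": 0, "az": 0},
    {"fingers": 5, "x": 0, "y": 0, "z": 0, "ax": 0, "ay": 0, "az": 0},
    {"fingers": 5, "x": 0, "y": 0, "z": 0, "ax": 0, "ay": 0, "az": 0},
  ],
)

```text
t: 5.85
eef_pos: [0.5466, -0.0205, 0.0923]
tool_rot: [-0.0, 0.911, 0.411, -0.0]
contact_force: [-4.7, 1.4, -0.7]
gripper_width: 0.139
grasp_force: 41.8
```

jog_arm(
  rows=[
    {"fingers": 5, "x": 0, "y": 0, "z": -1, "ax": 0, "ay": 0, "az": 0},
    {"fingers": 5, "x": 0, "y": 0, "z": 0, "ax": 0, "ay": 0, "az": 0},
    {"fingers": 5, "x": 0, "y": 0, "z": 0, "ax": 0, "ay": 0, "az": 2},
    {"fingers": 5, "x": 0, "y": 0, "z": 0, "ax": 0, "ay": 0, "az": 2},
    {"fingers": 5, "x": 0, "y": 0, "z": 0, "ax": 0, "ay": 0, "az": 2},
    {"fingers": 5, "x": 0, "y": 0, "z": 0, "ax": 0, "ay": 0, "az": 0},
    {"fingers": 5, "x": 0, "y": 0, "z": 0, "ax": 0, "ay": 0, "az": 0},
    {"fingers": 5, "x": 0, "y": 0, "z": 0, "ax": 0, "ay": 0, "az": 0},
  ],
)

```text
t: 6.65
eef_pos: [0.5465, -0.0205, 0.0926]
tool_rot: [-0.0, 0.932, 0.363, -0.001]
contact_force: [-0.1, 1.1, -25.6]
gripper_width: 0.145
grasp_force: 38.8
```

```bash
python3 plan.py 1 .548 -.0205 .084 -41.5;python3 -c "
from station import bot
print(bot.get_obs()['torque'])"
```

```text
t 6.65 pos [ 0.5465 -0.0205  0.0926] tool-y yaw -47.39 q [-0.57  0.52  0.64  2.01 -0.45  0.75 -0.48] F [ -0.1   1.1 -25.6] w 0.145 gf 38.841463923454285
1 [1 1 9] [-0.   0.1 -5.9]
[0.1547329  0.11816756 0.02681054]
```

jog_arm(
  rows=[
    {"fingers": 5, "x": 0, "y": 0, "z": 1, "ax": 0, "ay": 0, "az": 0},
    {"fingers": 5, "x": 0, "y": 0, "z": 0, "ax": 0, "ay": 0, "az": 6.5},
    {"fingers": 5, "x": 0, "y": 0, "z": 0, "ax": 0, "ay": 0, "az": 6.5},
    {"fingers": 5, "x": 0, "y": 0, "z": 0, "ax": 0, "ay": 0, "az": 6.5},
    {"fingers": 5, "x": 0, "y": 0, "z": 0, "ax": 0, "ay": 0, "az": 6.5},
    {"fingers": 5, "x": 0, "y": 0, "z": 0, "ax": 0, "ay": 0, "az": 6.5},
    {"fingers": 5, "x": 0, "y": 0, "z": 0, "ax": 0, "ay": 0, "az": 6.1},
    {"fingers": 5, "x": 0, "y": 0, "z": 0, "ax": 0, "ay": 0, "az": 0},
  ],
)

```text
t: 7.45
eef_pos: [0.5464, -0.0202, 0.0925]
tool_rot: [-0.0, 0.999, 0.034, -0.001]
contact_force: [-5.5, 0.9, -14.5]
gripper_width: 0.14
grasp_force: 40.4
```

```bash
python3 plan.py 1 .548 -.0205 .084 -86;python3 -c "
from station import bot
print(bot.get_obs()['torque'])"
```

```text
t 7.45 pos [ 0.5464 -0.0202  0.0925] tool-y yaw -86.14 q [-0.69  0.59  0.82  2.02 -0.6   0.79 -1.02] F [ -5.5   0.9 -14.5] w 0.14 gf 40.388338565826416
1 [2 0 8] [-0.1  0.1 -0.1]
[ 0.23207905  1.2153926  -0.00505784]
```

jog_arm(
  rows=[
    {"fingers": 5, "x": 0, "y": 0, "z": 2, "ax": 0, "ay": 0, "az": 0},
    {"fingers": 5, "x": 0, "y": 0, "z": 2, "ax": 0, "ay": 0, "az": 0},
    {"fingers": 5, "x": 0, "y": 0, "z": 2, "ax": 0, "ay": 0, "az": 0},
    {"fingers": 5, "x": 0, "y": 0, "z": 2, "ax": 0, "ay": 0, "az": 0},
    {"fingers": 5, "x": 0, "y": 0, "z": 1, "ax": 0, "ay": 0, "az": 0},
    {"fingers": 5, "x": 0, "y": 0, "z": 0, "ax": 0, "ay": 0, "az": 0},
    {"fingers": 5, "x": 0, "y": 0, "z": 0, "ax": 0, "ay": 0, "az": 0},
    {"fingers": 5, "x": 0, "y": 0, "z": 0, "ax": 0, "ay": 0, "az": 0},
  ],
)

```text
t: 8.25
eef_pos: [0.5465, -0.0202, 0.0843]
tool_rot: [-0.001, 0.999, 0.035, -0.001]
contact_force: [-8.1, 1.5, -5.2]
gripper_width: 0.146
grasp_force: 41.7
```

```bash
python3 plan.py 1 .548 -.0205 .084 -86;python3 -c "
from station import bot
print(bot.get_obs()['torque'])"
```

```text
t 8.25 pos [ 0.5465 -0.0202  0.0843] tool-y yaw -85.98 q [-0.67  0.6   0.8   2.02 -0.61  0.78 -1.  ] F [-8.1  1.5 -5.2] w 0.146 gf 41.66581392288208
1 [2 0 0] [-0.1  0.1  0. ]
[0.4081555  1.7752322  0.01161426]
```

jog_arm(
  rows=[
    {"fingers": 5, "x": 0, "y": 0, "z": 1, "ax": 0, "ay": 0, "az": 0},
    {"fingers": 5, "x": 0, "y": 0, "z": 0, "ax": 0, "ay": 0, "az": 0},
    {"fingers": 5, "x": 0, "y": 0, "z": 0, "ax": 0, "ay": 0, "az": 0},
    {"fingers": 5, "x": 0, "y": 0, "z": 0, "ax": 0, "ay": 0, "az": 0},
    {"fingers": 5, "x": 0, "y": 0, "z": 0, "ax": 0, "ay": 0, "az": 0},
    {"fingers": 5, "x": 0, "y": 0, "z": 0, "ax": 0, "ay": 0, "az": 0},
    {"fingers": 5, "x": 0, "y": 0, "z": 0, "ax": 0, "ay": 0, "az": 0},
    {"fingers": 5, "x": 0, "y": 0, "z": 0, "ax": 0, "ay": 0, "az": 0},
  ],
)

```text
t: 9.05
eef_pos: [0.5465, -0.0203, 0.0841]
tool_rot: [-0.002, 0.999, 0.035, -0.001]
contact_force: [-11.5, 2.8, 5.1]
gripper_width: 0.143
grasp_force: 43.1
```

jog_arm(
  rows=[
    {"fingers": 5, "x": -1, "y": 0, "z": 1, "ax": 0, "ay": 0, "az": 0},
    {"fingers": 5, "x": 0, "y": 0, "z": 0, "ax": 0, "ay": 0, "az": 0},
    {"fingers": 5, "x": 0, "y": 0, "z": 0, "ax": 0, "ay": 0, "az": 0},
    {"fingers": 5, "x": 0, "y": 0, "z": -1, "ax": 0, "ay": 0, "az": 0},
    {"fingers": 50, "x": 0, "y": 0, "z": 0, "ax": 0, "ay": 0, "az": 0},
    {"fingers": 50, "x": 0, "y": 0, "z": 0, "ax": 0, "ay": 0, "az": 0},
    {"fingers": 50, "x": 0, "y": 0, "z": 0, "ax": 0, "ay": 0, "az": 0},
    {"fingers": 50, "x": 0, "y": 0, "z": 0, "ax": 0, "ay": 0, "az": 0},
  ],
)

```text
t: 9.85
eef_pos: [0.5476, -0.021, 0.0832]
tool_rot: [0.0, 0.999, 0.035, 0.001]
contact_force: [-0.8, 0.2, 0.3]
gripper_width: 0.589
grasp_force: 0.0
```

```bash
python3 plan.py 5 .49 -.021 .23 -86
```

```text
t 9.85 pos [ 0.5476 -0.021   0.0832] tool-y yaw -86.02 q [-0.67  0.6   0.8   2.02 -0.62  0.77 -1.  ] F [-0.8  0.2  0.3] w 0.589 gf 0.0
5 [-11  -1 -29] [ 0. -0. -0.]
4 [-12  -1 -29] [ 0. -0. -0.]
3 [-11  -1 -30] [ 0.  -0.1 -0. ]
2 [-12   0 -29] [ 0. -0. -0.]
1 [-11  -1 -30] [ 0.  -0.1 -0. ]
```

jog_arm(
  rows=[
    {"fingers": 50, "x": 0, "y": 0, "z": -15, "ax": 0, "ay": 0, "az": 0},
    {"fingers": 50, "x": 0, "y": 0, "z": -30, "ax": 0, "ay": 0, "az": 0},
    {"fingers": 50, "x": 0, "y": 0, "z": -40, "ax": 0, "ay": 0, "az": 0},
    {"fingers": 20, "x": 0, "y": 0, "z": -30, "ax": 0, "ay": 0, "az": 0},
    {"fingers": 0, "x": -15, "y": -27, "z": 0, "ax": 0, "ay": 0, "az": 0},
    {"fingers": 0, "x": -15, "y": -27, "z": 0, "ax": 0, "ay": 0, "az": 0},
    {"fingers": 0, "x": -15, "y": -27, "z": 0, "ax": 0, "ay": 0, "az": 0},
    {"fingers": 0, "x": 0, "y": -27, "z": 0, "ax": 0, "ay": 0, "az": 0},
  ],
)

```text
t: 10.65
eef_pos: [0.4921, 0.0843, 0.198]
tool_rot: [-0.001, 0.999, 0.034, -0.0]
contact_force: [0.4, 0.9, 0.2]
gripper_width: -0.002
grasp_force: 0.0
```

```bash
python3 plan.py 4 .495 .085 .12 -86;python3 - <<'E'
from station import bot
from h import *
for n in("top","side"):
    c=bot.read_camera(n);np.savez(n+"2.npz",**c)
t=load("top2");s=load("side2")
a=t["pixels"][180:300,145:315,::-1]
b=s["pixels"][140:265,250:375,::-1]
cv2.imwrite("pics/c2.png",np.hstack([cv2.resize(z,(400,400),interpolation=2) for z in(a,b)]))
E
```

```text
t 10.65 pos [0.4921 0.0843 0.198 ] tool-y yaw -86.09 q [-1.12  0.36  1.03  2.05 -0.38  0.94 -1.39] F [0.4 0.9 0.2] w -0.002 gf 0.0
4 [ 1  0 20] [-0.  0. -0.]
3 [ 1  0 19] [-0.  0. -0.]
2 [ 1  0 20] [-0.  0. -0.]
1 [ 0  0 19] [-0.1  0.  -0.1]
```

View pics/c2.png

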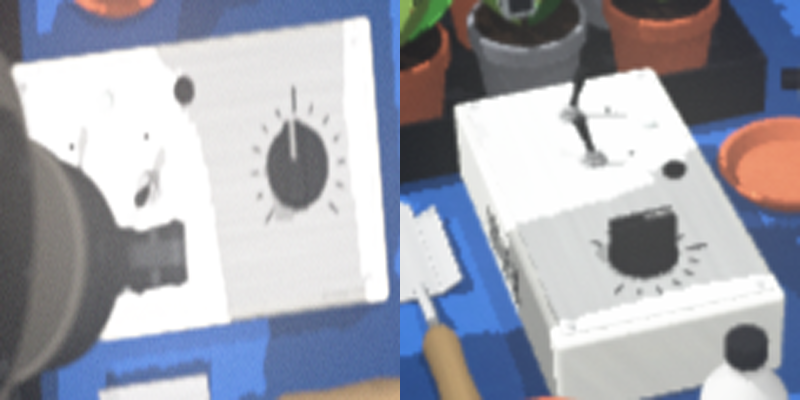

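The pointer (293,125 in the top crop) lines up with the long twelve mark at (293,95), and the knob sits down on its scale in the side crop (643,240). The lamp bat still leans to the front. Now I'll lower the shut fingers in front of it.

jog_arm(
  rows=[
    {"fingers": 0, "x": 1, "y": 0, "z": 25, "ax": 0, "ay": 0, "az": 0},
    {"fingers": 0, "x": 1, "y": 0, "z": 25, "ax": 0, "ay": 0, "az": 0},
    {"fingers": 0, "x": 1, "y": 0, "z": 25, "ax": 0, "ay": 0, "az": 0},
    {"fingers": 0, "x": 0, "y": 0, "z": 15, "ax": 0, "ay": 0, "az": 0},
    {"fingers": 0, "x": 0, "y": 0, "z": 10, "ax": 0, "ay": 0, "az": 0},
    {"fingers": 0, "x": 0, "y": 0, "z": 0, "ax": 0, "ay": 0, "az": 0},
    {"fingers": 0, "x": 0, "y": 0, "z": 0, "ax": 0, "ay": 0, "az": 0},
    {"fingers": 0, "x": 0, "y": 0, "z": 0, "ax": 0, "ay": 0, "az": 0},
  ],
)

```text
t: 11.55
eef_pos: [0.4975, 0.0841, 0.0982]
tool_rot: [-0.0, 0.999, 0.035, 0.001]
contact_force: [0.1, 0.2, 1.2]
gripper_width: 0.003
grasp_force: 0.0
```

```bash
python3 plan.py 4 .5109 .0861 .098 -86
```

```text
t 11.55 pos [0.4975 0.0841 0.0982] tool-y yaw -86.02 q [-0.95  0.52  0.85  2.12 -0.58  0.75 -1.23] F [0.1 0.2 1.2] w 0.003 gf 0.0
4 [3 0 0] [-0. -0. -0.]
3 [4 0 0] [-0. -0. -0.]
2 [ 3 -1  0] [-0. -0. -0.]
1 [4 0 0] [-0.  -0.1 -0. ]
```

jog_arm(
  rows=[
    {"fingers": 0, "x": 4, "y": -1, "z": 0, "ax": 0, "ay": 0, "az": 0},
    {"fingers": 0, "x": 4, "y": 0, "z": 0, "ax": 0, "ay": 0, "az": 0},
    {"fingers": 0, "x": 4, "y": 0, "z": 0, "ax": 0, "ay": 0, "az": 0},
    {"fingers": 0, "x": 3, "y": 0, "z": 0, "ax": 0, "ay": 0, "az": 0},
    {"fingers": 0, "x": 2, "y": 0, "z": 0, "ax": 0, "ay": 0, "az": 0},
    {"fingers": 0, "x": 2, "y": 0, "z": 0, "ax": 0, "ay": 0, "az": 0},
    {"fingers": 0, "x": 0, "y": 0, "z": 0, "ax": 0, "ay": 0, "az": 0},
    {"fingers": 0, "x": 0, "y": 0, "z": 0, "ax": 0, "ay": 0, "az": 0},
  ],
)

```text
t: 12.35
eef_pos: [0.515, 0.0863, 0.0971]
tool_rot: [-0.0, 0.999, 0.035, -0.001]
contact_force: [-3.2, -0.1, 1.7]
gripper_width: -0.001
grasp_force: 1.2
```

jog_arm(
  rows=[
    {"fingers": 0, "x": 2, "y": 0, "z": 0, "ax": 0, "ay": 0, "az": 0},
    {"fingers": 0, "x": 2, "y": 0, "z": 0, "ax": 0, "ay": 0, "az": 0},
    {"fingers": 0, "x": 2, "y": 0, "z": 0, "ax": 0, "ay": 0, "az": 0},
    {"fingers": 0, "x": 2, "y": 0, "z": 0, "ax": 0, "ay": 0, "az": 0},
    {"fingers": 0, "x": 2, "y": 0, "z": 0, "ax": 0, "ay": 0, "az": 0},
    {"fingers": 0, "x": 2, "y": 0, "z": 0, "ax": 0, "ay": 0, "az": 0},
    {"fingers": 0, "x": 0, "y": 0, "z": 0, "ax": 0, "ay": 0, "az": 0},
    {"fingers": 0, "x": 0, "y": 0, "z": 0, "ax": 0, "ay": 0, "az": 0},
  ],
)

```text
t: 13.15
eef_pos: [0.5277, 0.0872, 0.0973]
tool_rot: [0.0, 0.999, 0.035, 0.0]
contact_force: [-0.3, -0.0, -0.1]
gripper_width: 0.001
grasp_force: 0.0
```

The force has dropped to zero, so the toggle probably snapped across. I'll back off and look.

jog_arm(
  rows=[
    {"fingers": 0, "x": -10, "y": 0, "z": 0, "ax": 0, "ay": 0, "az": 0},
    {"fingers": 0, "x": -20, "y": 0, "z": 0, "ax": 0, "ay": 0, "az": 0},
    {"fingers": 0, "x": -10, "y": 0, "z": -20, "ax": 0, "ay": 0, "az": 0},
    {"fingers": 0, "x": 0, "y": 0, "z": -40, "ax": 0, "ay": 0, "az": 0},
    {"fingers": 0, "x": 0, "y": 0, "z": -40, "ax": 0, "ay": 0, "az": 0},
    {"fingers": 0, "x": 0, "y": 30, "z": -40, "ax": 0, "ay": 0, "az": 0},
    {"fingers": 0, "x": 0, "y": 40, "z": -20, "ax": 0, "ay": 0, "az": 0},
    {"fingers": 0, "x": 0, "y": 40, "z": 0, "ax": 0, "ay": 0, "az": 0},
  ],
)

```text
t: 13.95
eef_pos: [0.4964, -0.026, 0.2598]
tool_rot: [-0.001, 0.999, 0.036, 0.002]
contact_force: [0.5, -0.7, -1.1]
gripper_width: 0.002
grasp_force: 0.0
```

```bash
python3 plan.py 1 .495 .085 .12 -86;python3 - <<'E'
from station import bot
from h import *
for n in("top","side"):
    c=bot.read_camera(n);np.savez(n+"3.npz",**c)
t=load("top3");s=load("side3")
a=t["pixels"][180:300,145:315,::-1]
b=s["pixels"][120:330,220:430,::-1]
cv2.imwrite("pics/c3.png",np.hstack([cv2.resize(z,(400,400),interpolation=2) for z in(a,b)]))
E
```

```text
t 13.95 pos [ 0.4964 -0.026   0.2598] tool-y yaw -85.89 q [-1.02  0.26  1.14  1.99 -0.27  1.05 -1.26] F [ 0.5 -0.7 -1.1] w 0.002 gf 0.0
1 [   6 -110  140] [-0.1 -0.3  0.1]
```

View pics/c3.png

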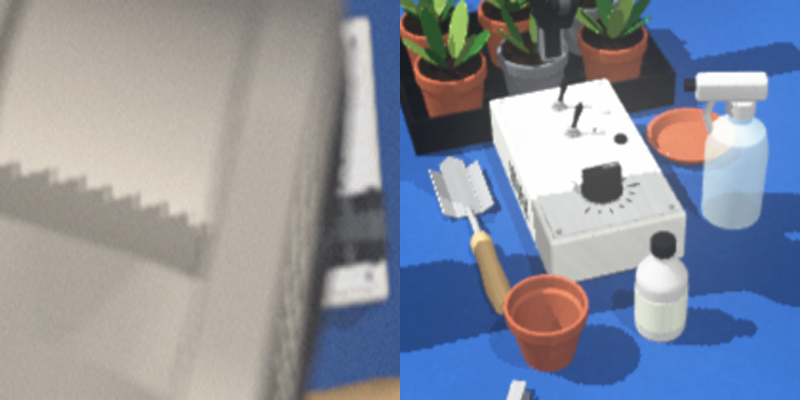

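Both toggles (577,118 and 563,95) now lean to the back, the knob sits home on the twelve mark, and the bystanders are where they were. I'll hand in.

```bash
python3 -c "
from station import bot
print(bot.hand_in())"
```

```text
the job is handed in; nothing more can be done
None
```

I pulled the timer knob out, turned it to the twelve-hour mark and pushed it back home. I then flipped the lamp toggle on, touched nothing else, and handed the job in at about 14 s.

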